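# Load detector modules into a keyed rail tube

## Task

Load the two blue detector modules lying on the table into the sloping rail tube, behind the module already in it and facing the same way, the white-banded window end leading down the tube: set each flat on the aluminium loading ledge and push it over the lip so that it slides home. When both are in, push the red-knobbed gate fully down behind them, and leave the other things on the table where they are.

Things in the scene. Friction and masses are not known exactly. Their poses are not given: they have to be found in the camera images.
- stand: fixed loading stand, 300 mm long, 60 wide. Origin on the table straight below the lip; +x level, the way modules travel; +y left of travel; +z up. Level ledge from x = -110 to 0 mm, top 105 mm up; beyond the lip (x = 0) a straight slippery channel slopes down at 24 degrees for 200 mm. Modules home: centres of undersides at about x = 162, 122, 82, z = 33, 51, 69 mm
- ledge (a point): middle of the clear place on the slippery aluminium ledge, on its top, 78 mm before the lip; axes as the stand's. Two fences 8 mm high start 56 mm before the lip, 48 mm apart, and funnel to 28 mm apart from 25 mm before the lip on. The ledge is 60 mm wide and open at the back
- lip (a point): edge of the lip, middle of the channel, 105 mm above the table. A module pushed until its middle is past the lip tips over it and slides down by itself. Channel 28 mm wide inside, 34 outside, side walls 22 mm high from the lip on, open above for the first 64 mm of slope
- gate (a joint): drop gate across the channel 53 mm (level) past the lip, in m: 0 fully up, 0.024 fully down; stays where it is left (friction about 3 N). Near 0 at the start: modules pass beneath it. Pushed down on its knob; it goes down only if no module lies under it
- gate_top (a point): centre of the top of the gate's red knob (26 mm across), moves with the gate; about 170 mm above the table when up
- module_a: loose blue detector module, a block 44 long (x) x 26 wide (y) x 18 mm high (z), about 60 g. Origin at the centre of its underside; +x is its front: the end with the window and the white band. A groove 7.5 high, 6 mm deep runs along its right side (-y) for the key rib. Starts right way up on the table, turned any way; grip it across its sides or over its ends
- module_b: second loose module, the same as module_a
- module_old: the same kind of module, loose, already lying home at the lower end of the tube, front down the slope
- lens_box: bystander: round clear-white optic box, 41 mm across, 18 mm high; origin at centre of underside
- pocket_torch: bystander: black pocket torch lying, 110 mm long (y), 27 mm thick; origin at centre of underside
- tube_ring: bystander: black lens tube standing on end, 30 mm across, 30 mm high; origin at centre of underside
- tube_mouth (a point): middle of the channel's floor where the closed tube begins, 64 mm down the slope from the lip. Clear lips over both edges; along the right wall (-y) runs a steel key rib, 4.5 mm thick, at half the module's height: it fits the module's groove, and a module put in backwards is stopped by it
- tube_end (a point): middle of the floor at the end plug, 200 mm down the slope from the lip. The tube takes three modules end to end between the plug and the gate, with 7 mm to spare
There are look-alikes about, which are no part of the job. Leave any pink or purple look-alike of the module_b alone.

How it is judged:
On the way, in this order (a step that is already met when the one before it is completed fails the run):
1. a module lies flat on the loading ledge (((x of module_a in the frame of stand between -0.105 and 0 m and y of module_a in the frame of stand between -0.02 and 0.02 m and z of module_a in the frame of stand between 0.1 and 0.11 m and angle between module_a's own z axis and vertical below 0.1 rad) or (x of module_b in the frame of stand between -0.105 and 0 m and y of module_b in the frame of stand between -0.02 and 0.02 m and z of module_b in the frame of stand between 0.1 and 0.11 m and angle between module_b's own z axis and vertical below 0.1 rad))), for 0.1 s.
2. one of the two has slid home behind the module that was there, front end leading (((x of module_a in the frame of stand between 0.116 and 0.128 m and y of module_a in the frame of stand between -0.005 and 0.005 m and z of module_a in the frame of stand between 0.0428 and 0.0588 m and angle between module_a's own x axis and vertical between 1.87 and 2.11 rad) or (x of module_b in the frame of stand between 0.116 and 0.128 m and y of module_b in the frame of stand between -0.005 and 0.005 m and z of module_b in the frame of stand between 0.0428 and 0.0588 m and angle between module_b's own x axis and vertical between 1.87 and 2.11 rad))), for 0.2 s.
3. the other lies home behind it, front end leading ((((x of module_a in the frame of stand between 0.116 and 0.128 m and y of module_a in the frame of stand between -0.005 and 0.005 m and z of module_a in the frame of stand between 0.0428 and 0.0588 m and angle between module_a's own x axis and vertical between 1.87 and 2.11 rad) and (x of module_b in the frame of stand between 0.076 and 0.088 m and y of module_b in the frame of stand between -0.005 and 0.005 m and z of module_b in the frame of stand between 0.0606 and 0.0766 m and angle between module_b's own x axis and vertical between 1.87 and 2.11 rad)) or ((x of module_b in the frame of stand between 0.116 and 0.128 m and y of module_b in the frame of stand between -0.005 and 0.005 m and z of module_b in the frame of stand between 0.0428 and 0.0588 m and angle between module_b's own x axis and vertical between 1.87 and 2.11 rad) and (x of module_a in the frame of stand between 0.076 and 0.088 m and y of module_a in the frame of stand between -0.005 and 0.005 m and z of module_a in the frame of stand between 0.0606 and 0.0766 m and angle between module_a's own x axis and vertical between 1.87 and 2.11 rad)))), for 0.2 s.
4. the gate is down (value of joint gate above 0.0215 m), for 0.2 s.
At the end, for the whole second after the job is handed in: All three modules rest end to end in the tube, front ends down the slope, each within 6 mm of its place along the tube (centres at about x = 162, 122 and 82 mm in the stand's frame); the gate is within 2.5 mm of fully down ((((x of module_a in the frame of stand between 0.116 and 0.128 m and y of module_a in the frame of stand between -0.005 and 0.005 m and z of module_a in the frame of stand between 0.0428 and 0.0588 m and angle between module_a's own x axis and vertical between 1.87 and 2.11 rad) and (x of module_b in the frame of stand between 0.076 and 0.088 m and y of module_b in the frame of stand between -0.005 and 0.005 m and z of module_b in the frame of stand between 0.0606 and 0.0766 m and angle between module_b's own x axis and vertical between 1.87 and 2.11 rad)) or ((x of module_b in the frame of stand between 0.116 and 0.128 m and y of module_b in the frame of stand between -0.005 and 0.005 m and z of module_b in the frame of stand between 0.0428 and 0.0588 m and angle between module_b's own x axis and vertical between 1.87 and 2.11 rad) and (x of module_a in the frame of stand between 0.076 and 0.088 m and y of module_a in the frame of stand between -0.005 and 0.005 m and z of module_a in the frame of stand between 0.0606 and 0.0766 m and angle between module_a's own x axis and vertical between 1.87 and 2.11 rad))) and x of module_old in the frame of stand between 0.1564 and 0.1684 m and y of module_old in the frame of stand between -0.005 and 0.005 m and z of module_old in the frame of stand between 0.0247 and 0.0407 m and angle between module_old's own x axis and vertical between 1.87 and 2.11 rad and value of joint gate above 0.0215 m and linear speed of each of module_a, module_b, module_old below 0.02 m/s); the robot touches nothing.
It fails at once if a bystander (optic box, torch, lens tube) is moved by more than 30 mm (distance of any of lens_box, pocket_torch, tube_ring from where it was at the start of the episode above 0.03 m).
It also fails if it takes over 72 s, if anything falls off the work surface, if the arm or the gripper's body presses on something with over 40 N, if the wrist force passes 120 N, or if a joint passes its speed limit or range.

## Robot

A 6-joint arm with a two-finger parallel gripper is mounted at the origin on a cart in front of the work surface, level with it; the furniture and walls round the work are solid. World frame = base frame: x ahead of the robot, y to its left, z up, the work surface at z = 0. Lengths are in m, angles in rad, forces in N, time in s.
With the tool pointing down it reaches from about 0.3 to 1 m from the base axis. Payload 5.1 kg.
Tool frame: the origin (TCP) lies at the very end of the fingers, on their centre line; the grasp point (between the pads) lies 19 mm behind it; z points along the fingers, y is the line along which they close (so a half turn about z gives the same grasp; the last joint's range is limited). The gripper opens to 95 mm and grips with 3 to 60 N. Pads are 20 mm wide; open, the fingers measure 119 mm over their backs; the gripper's body (75 mm by 180 mm) begins 59 mm behind the grasp point.
Start: joints at [1.198, 0.124, 1.65, -0, 1.367, -0.083], TCP at [0.186, 0.623, 0.18] pointing down, gripper open.
Joint ranges: [-2.61, 2.61], [-1.02, 2.33], [0.03, 2.71], [-1.35, 4.49], [0.32, 2.68], [-2.91, 2.91]. Speed limits (rad/s): [2.57, 2.57, 3.14, 3.14, 3.14, 3.14].

## Interface

Orientations are given as [roll, pitch, yaw] about the fixed x, y, z axes, in that order (R = Rz(yaw) Ry(pitch) Rx(roll)).
In Python, from cell import arm gives the robot as it stands.
- The arm moves only by the tool apply_moves, never from a script. Its argument "increments" is a list of rows, each a list of 3 entries, a list of its own where there are three numbers: the opening, from 0 (shut) to 1 (fully open), then the shift along the world's x, y, z in m, then the turn, a rotation vector about the world's x, y, z in rad. A call has 1 to 8 rows; each row shifts and turns the commanded pose from where the row before left it; what a row does not reach is not made up. A row lasts 1/8 s, in which the tool goes at most 62.5 mm and 10.7 degrees, less where a joint would pass 70% of its speed; a pose out of reach is approached as far as the arm can. A call is refused whole if a number of a shift passes 0.0625 or a number of a turn 0.188, either way. A call with a gripper value outside its range is refused whole. The fingers move at their own pace and stop on an object; "grip_force" is the grip in N (left out, the last holds). Time passes only in rows, so rows that do not move let the fingers close. It gives the time, the measured TCP pose, the force, the opening and the grip force at its end, in the units of the state.
- arm.read_state(): the state, without advancing time (a new reading comes with each control period).
- arm.get_image(name): name is "scene" or "top"; returns (picture, depth): 400x640x3 uint8, red, green, blue; 400x640 float32, m along the optical axis (not along the pixel's ray), 0 where there is no reading.
- arm.calibration(name): a dict with "camera_matrix" (3x3 intrinsics, pixels), "k1" (the pictures are not rectified: a ray, as slopes to the right and down, at radius r is drawn at 1 + k1 r^2 times it, then the intrinsics apply), "T" (4x4, takes a point from camera to world coordinates). Camera axes: x right, y up, looking along -z (the intrinsics and any distortion apply to the point x, -y, -z); pixel columns grow to the right and rows downward; lengths in m; the calibration is good to about 2 mm. A picture is of the moment at which its call begins. calibration takes no time and is no camera call.
- arm.finish_job(): hands the job in; it is judged then, once.
Trained networks look in the newest picture that a camera, given by its name, has taken for a name from the list of things; names that differ only in an ending like _2 or _b are one class to them, and where a whole thing is asked for, a point or a joint stands for the part that bears it (a point fixed in the world has none). Each returns a list of dicts, best first, with "conf" (0 to 1); they miss things now and then, are a little off and sometimes report something else, mostly with a low value. They report only what shows in the picture. A call takes as long as a camera call. They do not tell look-alikes from the thing itself.
- arm.find_in(camera, thing): "extent" ([centre column, centre row, width, height] in pixels, round what is visible of it).
- arm.trace(camera, thing): "region" (400x640 bool, what is visible of it) and "extent" ([centre column, centre row, width, height] in pixels, round what is visible of it).
- arm.landmark_of(camera, thing): "location" ([column, row] in pixels: a listed point, or the origin of a listed thing).
The state is a dict: "t": time; "joint_positions": joint angles; "qd": joint speeds; "tau": joint torques, N m; "eef_pos": TCP position; "orientation": TCP orientation; "ft_force": force on the tool from outside, world axes, zero at the start; "ft_torque": the same for the moment, N m; "width": opening from 0.0 (shut) to 1.0 (fully open); "gripper_force": force on a finger pad.
Only numpy, scipy, OpenCV 4.12 (cv2) and the standard library are available. Lean on these libraries where they do the work, as an engineer would, in place of code of your own. Each camera call takes 0.05 s, during which the arm holds its last target. There are 200 camera calls.

## Working session

There is one attempt and no reset: what is moved stays moved. The work goes in short steps, Python scripts to look and compute and a tool call to move; the robot and the scene stay as the last step left them, time stands still between calls to the robot, and variables do not carry over. Pictures are saved under pics/ and viewed, at most 10 in all, crops included, and the job is handed in when it is done.

Besides the shell and the picture viewer there is one more tool, called after ">>>" by a JSON object that holds its "name" and its "arguments", one argument or row to a line. apply_moves: Moves the arm, as the interface text tells. Its arguments: {"type":"object","properties":{"increments":{"type":"array","items":{"type":"array"}},"grip_force":{"type":"number"}},"required":["increments"]}

```bash
mkdir -p pics; cat > h.py <<'E'
import numpy as np, cv2
from cell import arm
def snap(c):
    im,d=arm.get_image(c); return im,d
def px2w(c,u,v,d=None,z=None):
    k=arm.calibration(c);K=np.array(k["camera_matrix"]);T=np.array(k["T"]);k1=k["k1"]
    xd=(u-K[0,2])/K[0,0];yd=(v-K[1,2])/K[1,1]
    x,y=xd,yd
    for _ in range(20):
        s=1+k1*(x*x+y*y);x,y=xd/s,yd/s
    r=T[:3,:3]@np.array([x,-y,-1.]);o=T[:3,3]
    t=d if d is not None else (z-o[2])/r[2]
    return o+t*r
def w2px(c,p):
    k=arm.calibration(c);K=np.array(k["camera_matrix"]);T=np.array(k["T"])
    q=T[:3,:3].T@(np.array(p)-T[:3,3]);x,y=q[0]/-q[2],-q[1]/-q[2];s=1+k["k1"]*(x*x+y*y)
    return K[0,0]*x*s+K[0,2],K[1,1]*y*s+K[1,2]
E
python3 - <<'E'
from h import *
print(arm.read_state())
for c in("top","scene"):
    im,d=snap(c);cv2.imwrite(f"pics/{c}0.png",im[:,:,::-1]);np.save(f"{c}0.npy",d)
    k=arm.calibration(c);print(k)
    for t in("module_a","stand","lip","ledge","gate_top","tube_end","tube_mouth"):
        for r in arm.landmark_of(c,t)[:6]:
            u,v=r["location"];dd=d[int(v),int(u)]
            print(c,t,round(r["conf"],2),np.round([u,v],1),np.round(px2w(c,u,v,d=dd),3))
E
```

```text
{'t': 0.0, 'joint_positions': array([ 1.19840591e+00,  1.24503716e-01,  1.65164703e+00,  3.15909530e-06,
        1.36752511e+00, -8.25587019e-02]), 'qd': array([ 1.86106477e-03, -2.15207818e-04, -1.01929661e-04, -1.26700497e-03,
       -5.84840283e-05, -1.42370303e-03]), 'tau': array([-9.77689660e-05, -4.17616868e+01, -3.59926593e+01,  7.74187152e-02,
        4.95525717e-02, -1.92879829e-04]), 'eef_pos': array([0.18550507, 0.62222328, 0.17860398]), 'orientation': array([-3.13951680e+00, -1.74873362e-04,  2.85176012e+00]), 'ft_force': array([0.39827412, 0.31916373, 0.61897337]), 'ft_torque': array([-0.0114439 ,  0.0122381 , -0.01195569]), 'gripper_force': 0.0, 'width': 1.0020722639446227}
{'camera_matrix': array([[404.8242967 ,   0.        , 322.0870169 ],
       [  0.        , 404.8242967 , 197.96368391],
       [  0.        ,   0.        ,   1.        ]]), 'k1': 0.0038297103290495928, 'T': array([[-0.0283315 ,  0.98405548, -0.17559085,  0.33631892],
       [-0.99948553, -0.02524598,  0.01978163, -0.12153642],
       [ 0.01503326,  0.17606096,  0.98426447,  1.12151188],
       [ 0.  
[... 939 characters left out ...]
  0.75695168,  0.94263407],
       [ 0.        ,  0.        ,  0.        ,  1.        ]])}
scene module_a 0.77 [433.2 274.2] [ 0.526 -0.395  0.017]
scene module_a 0.76 [392.5 296.6] [ 0.432 -0.332  0.017]
scene module_a 0.68 [404.9 260.3] [ 0.534 -0.324  0.016]
scene module_a 0.68 [400.  214.6] [ 0.657 -0.266  0.017]
scene stand 0.8 [305.5 230. ] [ 0.514 -0.074  0.01 ]
scene lip 0.58 [305.4 204.1] [ 0.516 -0.075  0.106]
scene ledge 0.96 [332.4 218.1] [ 0.507 -0.148  0.105]
scene gate_top 0.58 [283.6 171.6] [ 0.53  -0.014  0.172]
scene tube_end 0.75 [240.5 193.7] [0.515 0.109 0.05 ]
scene tube_end 0.5 [234.9 261.5] [0.356 0.027 0.016]
scene tube_mouth 0.77 [283.2 199.8] [ 0.502 -0.025  0.11 ]
```

```bash
python3 - <<'E'
import cv2
a=cv2.imread("pics/top0.png");b=cv2.imread("pics/scene0.png")
cv2.imwrite("pics/a.png",cv2.resize(a[110:270,200:430],None,fx=3.4,fy=3.4,interpolation=cv2.INTER_CUBIC))
cv2.imwrite("pics/b.png",cv2.resize(b[150:330,210:470],None,fx=3,fy=3,interpolation=cv2.INTER_CUBIC))
E
```

```text
(no output)
```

View pics/a.png

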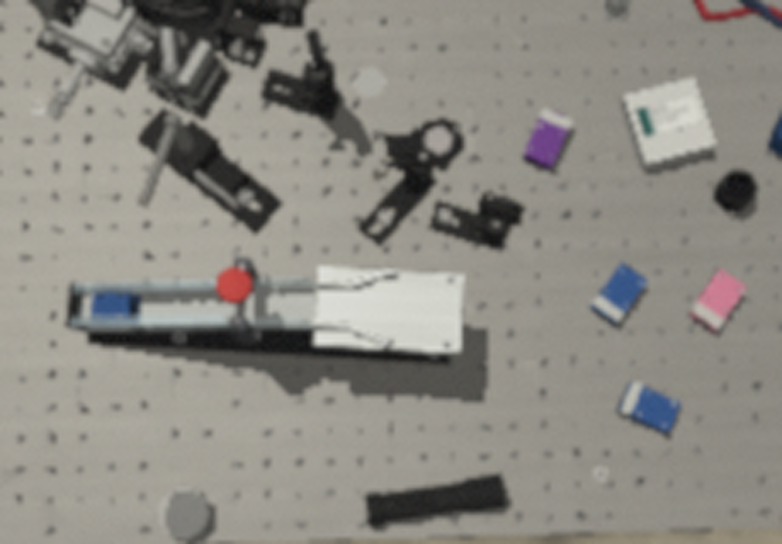

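View pics/b.png

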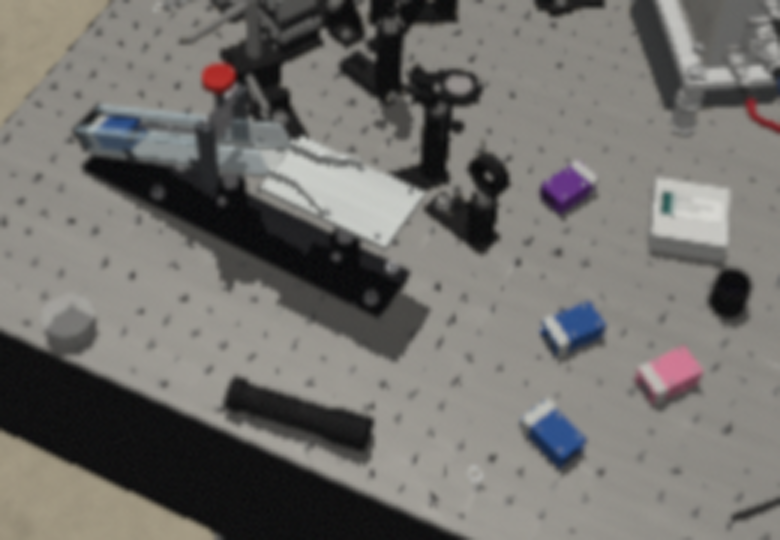

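The pictures show the blue modules at top pixels (382,197) and (391,230), with their bands at image left. The ledge is at about (314,201), the gate knob at (269,194), and the old module is in the tube. The pink and purple blocks are look-alikes. Travel is towards world +y.

```bash
cat >> h.py <<'E'
def cloud(c,d):
    v,u=np.mgrid[0:400,0:640];k=arm.calibration(c);K=np.array(k["camera_matrix"]);T=np.array(k["T"])
    p=cv2.undistortPoints(np.stack([u,v],-1).reshape(-1,1,2).astype(np.float64),K,np.array([k["k1"],0,0,0.])).reshape(400,640,2)
    q=np.stack([p[...,0],-p[...,1],-np.ones_like(p[...,0])],-1)*d[...,None]
    return q@T[:3,:3].T+T[:3,3]
def rect(P):
    (c,s,a)=cv2.minAreaRect(P.astype(np.float32)*1000)
    return np.round(c,1),np.round(s,1),round(a,1)
def bluemods(c,im,d,box=None):
    W=cloud(c,d);hsv=cv2.cvtColor(im,cv2.COLOR_RGB2HSV)
    b=(hsv[...,0]>100)&(hsv[...,0]<125)&(hsv[...,1]>110)&(hsv[...,2]>40)
    n,l,st,ce=cv2.connectedComponentsWithStats(b.astype(np.uint8))
    out=[]
    for i in range(1,n):
        if st[i,4]<40: continue
        m=l==i;mid=np.median(W[m],0)
        near=np.linalg.norm(W[...,:2]-mid[:2],axis=-1)<.045
        wh=near&(hsv[...,1]<40)&(hsv[...,2]>165)
        out.append((m,wh,W,mid))
    return out
E
python3 - <<'E'
from h import *
for c in("top","scene"):
    im=cv2.imread(f"pics/{c}0.png")[:,:,::-1].copy();d=np.load(f"{c}0.npy")
    for m,wh,W,mid in bluemods(c,im,d):
        if mid[2]>.03 or mid[1]>-.1: print(c,"other",mid.round(3));continue
        for x,y in[mid[:2]]:
            sel=(np.hypot(W[...,0]-x,W[...,1]-y)<.04)&(W[...,2]>.012)&(W[...,2]<.03)
            B=m&(W[...,2]>.012)
            bc=W[B].mean(0);wc=W[wh].mean(0) if wh.any() else bc
            print(c,"mod",mid.round(3),m.sum(),wh.sum(),"rect",rect(W[sel][:,:2]),"z",W[sel][:,2].mean().round(4),"dir",np.degrees(np.arctan2(*(wc-bc)[1::-1])).round(1))
    W=cloud(c,d)
    s=(abs(W[...,2]-.105)<.005)&(abs(W[...,0]-.51)<.06)&(W[...,1]<-.085)&(W[...,1]>-.25)
    P=W[s];print(c,"ledge",rect(P[:,:2]),P.mean(0).round(4),s.sum())
    for yy in np.arange(-.18,-.085,.01):
        q=P[abs(P[:,1]-yy)<.005];print(round(yy,3),q[:,0].min().round(4),q[:,0].max().round(4),end=" | ")
    s=(W[...,2]>.16)&(abs(W[...,0]-.52)<.03)&(abs(W[...,1]+.015)<.03);P=W[s];print("\nknob",rect(P[:,:2]),np.median(P,0).round(4))
    s=(abs(W[...,0]-.53)<.05)&(W[...,1]>.0)&(W[...,1]<.13)&(W[...,2]>.02);P=W[s];print("tube",rect(P[:,:2]))
E
```

```text
top other [ 0.658 -0.493  0.033]
top mod [ 0.54  -0.313  0.019] 78 17 rect (array([ 536.5, -310.8]), array([25.9, 43.7]), 51.2) z 0.0187 dir 139.3
top other [0.531 0.095 0.053]
top mod [ 0.439 -0.333  0.019] 85 17 rect (array([ 442.9, -330.1]), array([43.4, 26.8]), 63.6) z 0.0187 dir 60.1
top ledge (array([ 511.7, -130.2]), array([93.6, 60.2]), 84.9) [ 0.5112 -0.1322  0.1059] 791
-0.18 0.5143 0.5374 | -0.17 0.4781 0.5381 | -0.16 0.4809 0.538 | -0.15 0.481 0.5387 | -0.14 0.4813 0.5409 | -0.13 0.4814 0.5414 | -0.12 0.4826 0.5414 | -0.11 0.4843 0.5421 | -0.1 0.4847 0.545 | -0.09 0.4853 0.5448 | 
knob (array([520.8, -14.5]), array([23.8, 23.8]), 39.3) [ 0.521  -0.0145  0.1721]
tube (array([527.1,  65. ]), array([132.8,  37.3]), 84.2)
scene other [ 0.876 -0.696  0.225]
scene other [ 0.762 -0.605  0.163]
scene other [ 0.712 -0.565  0.103]
scene other [ 0.65  -0.496  0.032]
scene mod [ 0.538 -0.319  0.017] 135 25 rect (array([ 535.9, -313.2]), array([28. , 45.2]), 51.3) z 0.0175 dir 104.9
scene mod [ 0.436 -0.337  0.018] 182 38 rect (array([ 442.7, -332.7]), array([43.4, 27.9]), 64.7) z 0.018 dir 48.7
scene ledge (array([ 510.5, -131.4]), array([96. , 61.3]), 85.5) [ 0.5093 -0.1346  0.1048] 844
-0.18 0.4774 0.5361 | -0.17 0.4773 0.5375 | -0.16 0.4771 0.539 | -0.15 0.4798 0.5398 | -0.14 0.4794 0.5405 | -0.13 0.4798 0.5412 | -0.12 0.4804 0.5381 | -0.11 0.4816 0.5409 | -0.1 0.4824 0.5426 | -0.09 0.4835 0.5438 | 
knob (array([520.5, -16.8]), array([25.1, 25.4]), 82.5) [ 0.5182 -0.0174  0.1708]
tube (array([526.7,  64.6]), array([131. ,  39.7]), 85.3)
```

```bash
python3 - <<'E'
from h import *
H=np.zeros((14,20))
for c in("top","scene"):
    W=cloud(c,np.load(f"{c}0.npy"));P=W[(np.load(f"{c}0.npy")>0)]
    for x,y,z in P:
        i,j=int((x-.2)//.05),int((y+.5)//.05)
        if 0<=i<14 and 0<=j<20:H[i,j]=max(H[i,j],z)
print("rows x from .2, cols y from -.5, mm");print((H*1000).astype(int))
E
```

```text
rows x from .2, cols y from -.5, mm
[[  0   0   0   0   0   0   0   0   0   0   0   0   0   0   0   0   0   0
    0   0]
 [  0   0   0   0   0   0   0   0   0   0   0   0   0   0   0   0   0   0
    0   0]
 [ 28  25   4   5   6   6   5   4   5   5  22  15   6   7   4   0   0   0
    0   0]
 [ 25  25   6   8  10  31  33  32   9   7  25  23   7   8  10   0   0   0
    0   0]
 [ 10   8  22  22   9   8   7   7   6   9   8   8   7   7   6   0   0   0
    0   0]
 [ 11   6   8  22  10   7 110 117 126 141  11  11   7   8   6   0   0   0
    0   0]
 [  6  23  24  25  21   8 111 117 127 176 101  79  56   6   9   0   0   0
    0   0]
 [  7  17  19  20   5 109  99  14   7  13   6 112  44   8   6   0   0   0
    0   0]
 [ 38  33  34  25  23 109 126 133   6  39 113 116   6   8   7   0   0   0
    0   0]
 [ 39  35  28  28  24  24 123 118 141   7 117  45  34  33   8   0   0   0
    0   0]
 [ 59 163 168  26   6   6   7   6 145 156 173 166  55  31   7   0   0   0
    0   0]
 [120 154 174 234   6   6   8   7 126 226 225 216 186 113   6   0   0   0
    0   0]
 [110 222 232 260 233   7   6 125 143 172 189 191 116  56  45   0   0   0
    0   0]
 [ 10  71 262 262 264  69 186 197   7 160 173 160   8  10   5   0   0   0
    0   0]]
```

```bash
python3 - <<'E'
from h import *
c=np.array([.536,-.312])
for nm,a in(("across",51.2),("ends",141.2)):
  u=np.array([np.cos(np.radians(a)),np.sin(np.radians(a))]);n=np.array([-u[1],u[0]])
  for cam in("top","scene"):
    P=cloud(cam,np.load(f"{cam}0.npy")).reshape(-1,3);P=P[P[:,2]>.06]
    q=P[:,:2]-c;al=abs(q@u);ac=abs(q@n)
    s=(al<.13)&(ac<.07);print(nm,cam,[(np.round(p,3).tolist(),round(a_,3),round(b,3)) for p,a_,b in list(zip(P[s],al[s],ac[s]))[::10]][:12], "hit",((al<.095)&(ac<.042)).sum())
E
```

```text
across top [([0.601, -0.198, 0.111], np.float64(0.13), np.float64(0.02)), ([0.598, -0.214, 0.103], np.float64(0.115), np.float64(0.013)), ([0.596, -0.22, 0.099], np.float64(0.11), np.float64(0.011)), ([0.593, -0.217, 0.101], np.float64(0.11), np.float64(0.015)), ([0.59, -0.209, 0.104], np.float64(0.114), np.float64(0.023)), ([0.59, -0.199, 0.091], np.float64(0.122), np.float64(0.028)), ([0.589, -0.225, 0.095], np.float64(0.101), np.float64(0.013)), ([0.585, -0.216, 0.1], np.float64(0.105), np.float64(0.022)), ([0.587, -0.216, 0.08], np.float64(0.107), np.float64(0.021)), ([0.586, -0.219, 0.073], np.float64(0.104), np.float64(0.019)), ([0.581, -0.22, 0.082], np.float64(0.1), np.float64(0.022))] hit 0
across scene [([0.602, -0.2, 0.11], np.float64(0.129), np.float64(0.019)), ([0.599, -0.202, 0.097], np.float64(0.125), np.float64(0.02)), ([0.596, -0.211, 0.101], np.float64(0.116), np.float64(0.017)), ([0.593, -0.214, 0.102], np.float64(0.112), np.float64(0.017)), ([0.589, -0.213, 0.102], np.float64(0.11), np.float64(0.02)), ([0.588, -0.209, 0.098], np.float64(0.112), np.float64(0.024)), ([0.592, -0.201, 0.086], np.float64(0.121), np.float64(0.026)), ([0.593, -0.225, 0.097], np.float64(0.104), np.float64(0.01)), ([0.584, -0.22, 0.1], np.float64(0.102), np.float64(0.02)), ([0.6, -0.206, 0.072], np.float64(0.123), np.float64(0.016)), ([0.594, -0.203, 0.073], np.float64(0.121), np.float64(0.023)), ([0.589, -0.201, 0.074], np.float64(0.12), np.float64(0.029))] hit 3
ends top [] hit 0
ends scene [] hit 0
```

>>> {"name": "apply_moves", "arguments": {
  "increments": [
    [1, [0, 0, 0.06], [0, 0, 0]],
    [1, [0.016, -0.04, 0.04], [0, 0, -0.11]],
    [1, [0.016, -0.058, 0], [0, 0, -0.11]],
    [1, [0.016, -0.058, 0], [0, 0, -0.11]],
    [1, [0.016, -0.058, 0], [0, 0, -0.11]],
    [1, [0.016, -0.058, 0], [0, 0, -0.11]],
    [1, [0.016, -0.058, 0], [0, 0, -0.11]],
    [1, [0.016, -0.058, 0], [0, 0, -0.11]]
  ]
}}

```text
t: 1.8
eef_pos: [0.2978, 0.2332, 0.2801]
orientation: [3.14, 0.0, 2.079]
ft_force: [0.6, 0.2, 0.3]
width: 0.999
gripper_force: 0.0
```

>>> {"name": "apply_moves", "arguments": {
  "increments": [
    [0.8, [0.016, -0.058, 0], [0, 0, -0.11]],
    [0.7, [0.016, -0.058, 0], [0, 0, -0.11]],
    [0.7, [0.016, -0.058, 0], [0, 0, -0.11]],
    [0.7, [0.016, -0.058, 0], [0, 0, -0.11]],
    [0.7, [0.016, -0.058, 0], [0, 0, -0.11]],
    [0.7, [0.016, -0.058, 0], [0, 0, -0.11]],
    [0.7, [0.016, -0.058, 0], [0, 0, -0.11]],
    [0.7, [0.016, -0.058, 0], [0, 0, -0.11]]
  ]
}}

```text
t: 2.8
eef_pos: [0.4259, -0.2313, 0.2802]
orientation: [3.14, -0.0, 1.197]
ft_force: [0.0, 1.1, -0.2]
width: 0.696
gripper_force: 0.0
```

>>> {"name": "apply_moves", "arguments": {
  "increments": [
    [0.7, [0.009, -0.05, 0], [0, 0, -0.04]],
    [0.7, [0.008, -0.05, 0], [0, 0, -0.042]],
    [0.65, [0, 0, -0.06], [0, 0, 0]],
    [0.65, [0, 0, -0.06], [0, 0, 0]],
    [0.65, [0, 0, -0.06], [0, 0, 0]],
    [0.65, [0, 0, -0.05], [0, 0, 0]]
  ]
}}

```text
t: 3.55
eef_pos: [0.4421, -0.3286, 0.0475]
orientation: [-3.14, -0.0, 1.12]
ft_force: [0.6, 0.2, 0.2]
width: 0.65
gripper_force: 0.0
```

```bash
python3 - <<'E'
from h import *
ims=[]
for c in("top","scene"):
    im,d=snap(c);u,v=map(int,w2px(c,(.443,-.3315,.02)))
    ims.append(cv2.resize(im[v-45:v+45,u-45:u+45,::-1],(390,390),interpolation=cv2.INTER_CUBIC))
cv2.imwrite("pics/c.png",np.hstack(ims));print(arm.read_state()["eef_pos"])
E
```

```text
[ 0.4384791  -0.32535051  0.04318348]
```

View pics/c.png

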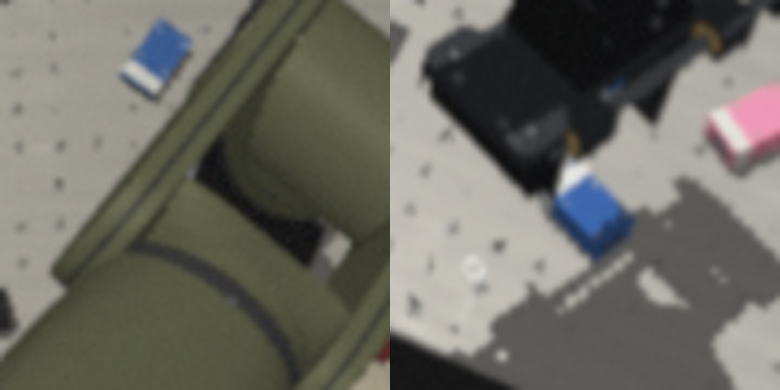

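The view shows both fingers straddling the module (scene crop, about 590,215). I'll descend and grip.

>>> {"name": "apply_moves", "arguments": {
  "increments": [
    [0.65, [0, 0, -0.025], [0, 0, 0]],
    [0.65, [0, 0, -0.016], [0, 0, 0]],
    [0.65, [0, 0, 0], [0, 0, 0]],
    [0.65, [0, 0, 0], [0, 0, 0]]
  ]
}}

```text
t: 4.15
eef_pos: [0.4436, -0.3299, 0.0104]
orientation: [3.139, 0.001, 1.12]
ft_force: [-0.4, 0.2, 0.9]
width: 0.65
gripper_force: 0.0
```

>>> {"name": "apply_moves", "arguments": {
  "increments": [
    [0.2, [0, 0, 0], [0, 0, 0]],
    [0.2, [0, 0, 0], [0, 0, 0]],
    [0.2, [0, 0, 0], [0, 0, 0]],
    [0.2, [0, 0, 0], [0, 0, 0]],
    [0.2, [0, 0, 0], [0, 0, 0]]
  ],
  "grip_force": 15
}}

```text
t: 4.78
eef_pos: [0.4427, -0.3291, 0.0088]
orientation: [-3.141, -0.0, 1.12]
ft_force: [0.5, 0.3, 0.7]
width: 0.221
gripper_force: 0.0
```

>>> {"name": "apply_moves", "arguments": {
  "increments": [
    [0.2, [0, 0, 0], [0, 0, 0]]
  ]
}}

```text
t: 4.9
eef_pos: [0.4427, -0.3291, 0.0088]
orientation: [-3.141, -0.0, 1.12]
ft_force: [0.1, -0.3, 0.3]
width: 0.203
gripper_force: 0.0
```

```bash
python3 - <<'E'
from h import *
print([np.round(arm.read_state()[k],3) for k in("eef_pos","width","gripper_force")])
im,d=snap("scene");u,v=map(int,w2px("scene",(.443,-.3315,.02)))
cv2.imwrite("pics/d.png",cv2.resize(im[v-45:v+35,u-45:u+45,::-1],None,fx=6,fy=6,interpolation=cv2.INTER_CUBIC))
E
```

```text
[array([ 0.443, -0.329,  0.009]), np.float64(0.203), np.float64(0.0)]
```

View pics/d.png

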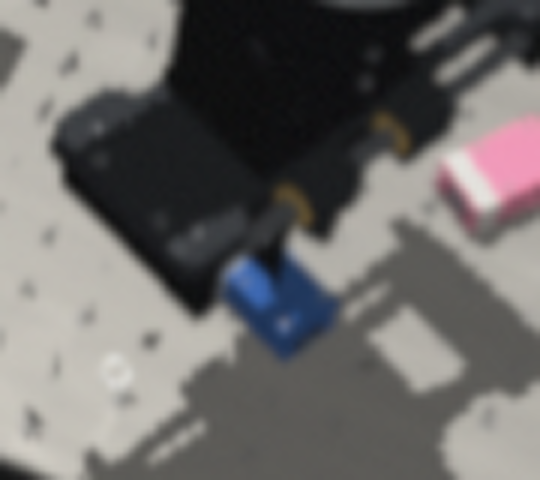

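```bash
python3 - <<'E'
from h import *
c="scene";im,d=snap(c)
u0,v0=map(int,w2px(c,(.443,-.3315,.02)))
f=lambda p:np.round(((np.array(w2px(c,p))-[u0-45,v0-45])*6)).astype(int)
t=np.array([.4427,-.3291,.009]);y=np.array([np.cos(np.radians(-26)),np.sin(np.radians(-26)),0])
for s in(-.0215,-.0095,0,.0095,.0215):print(s,f(t+s*y),f(t+s*y+[0,0,.06]))
x=np.array([-y[1],y[0],0]);m=np.array([.443,-.3315,0])
for a,b in((22,13),(22,-13),(-22,-13),(-22,13)):print("corner",a,b,f(m+a/1e3*x+b/1e3*y+[0,0,.018]))
W=cloud(c,d)
for m_,wh,W,mid in bluemods(c,im,d):print(mid.round(4),m_.sum())
E
```

```text
-0.0215 [218 319] [236 234]
-0.0095 [242 301] [261 216]
0 [261 287] [281 202]
0.0095 [280 273] [300 188]
0.0215 [303 256] [325 170]
corner 22 13 [256 217]
corner 22 -13 [204 254]
corner -22 -13 [286 338]
corner -22 13 [337 299]
[ 0.7087 -0.5653  0.111 ] 51
[ 0.65   -0.4961  0.0323] 924
[ 0.4349 -0.3367  0.0181] 171
```

```bash
python3 - <<'E'
from h import *
c="scene";im,d=snap(c);o=im[:,:,::-1].copy()
u,v=map(int,w2px(c,(.443,-.3315,.05)));x0,y0=u-60,v-65
o=cv2.resize(o[y0:y0+100,x0:x0+130],None,fx=6,fy=6,interpolation=cv2.INTER_CUBIC)
t=np.array([.4427,-.3291,.009]);y=np.array([np.cos(np.radians(-26)),np.sin(np.radians(-26)),0])
for z in(0,.019,.078):
  for s in(-.0215,0,.0215):
    p=((np.array(w2px(c,t+s*y+[0,0,z]))-[x0,y0]+.5)*6).astype(int);cv2.circle(o,tuple(map(int,p)),4,(0,255,255) if s else (0,255,0),-1)
cv2.imwrite("pics/e.png",o)
W=cloud(c,d)
for px in((0,0),):
  s=(np.linalg.norm(W[...,:2]-t[:2],axis=-1)<.06)&(W[...,2]>.022)&(W[...,2]<.08);P=W[s];q=P-t
  x=np.array([-y[1],y[0],0])
  print(np.round(np.c_[q@x,q@y,P[:,2]][::25],3))
E
```

```text
[[ 0.001 -0.017  0.076]
 [-0.001  0.013  0.022]]
```

View pics/e.png

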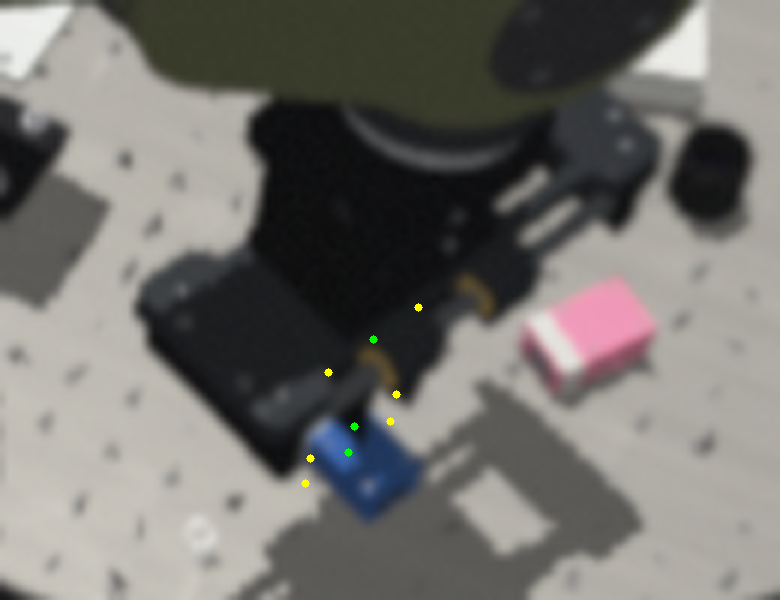

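>>> {"name": "apply_moves", "arguments": {
  "increments": [
    [0.1, [0, 0, 0], [0, 0, 0]],
    [0.1, [0, 0, 0], [0, 0, 0]],
    [0.1, [0, 0, 0], [0, 0, 0]]
  ],
  "grip_force": 5
}}

```text
t: 5.42
eef_pos: [0.4427, -0.3291, 0.0088]
orientation: [-3.142, -0.0, 1.12]
ft_force: [-0.3, 0.1, -0.3]
width: 0.098
gripper_force: 0.0
```

```bash
python3 - <<'E'
from h import *
for c in("scene","top"):
  im,d=snap(c)
  for r in arm.landmark_of(c,"module_a")[:5]:print(c,round(r["conf"],2),px2w(c,*r["location"],z=.0).round(3))
s=arm.read_state();print(s["width"],s["gripper_force"],s["ft_force"],s["eef_pos"],s["joint_positions"])
E
```

```text
scene 0.8 [ 0.441 -0.33   0.   ]
scene 0.66 [ 0.534 -0.399  0.   ]
top 0.44 [ 0.672 -0.248  0.   ]
top 0.42 [ 0.522 -0.314  0.   ]
0.0977918484502469 0.0 [0.43984471 0.29977331 0.90293427] [ 0.44277214 -0.32910924  0.00885996] [-7.36509702e-01  7.97225563e-02  2.00502793e+00  1.03922910e-05
  1.05683388e+00 -2.85551294e-01]
```

```bash
python3 - <<'E'
from h import *
c="scene";im,d=snap(c);W=cloud(c,d)
u,v=map(int,w2px(c,(.443,-.3315,.05)));x0,y0=u-60,v-65
np.set_printoptions(linewidth=250)
sub=W[y0+30:y0+90:3,x0+20:x0+90:4]
print("z mm");print((sub[...,2]*1000).astype(int))
print("zero depth frac",(d[y0:y0+100,x0:x0+130]==0).mean())
t=np.array([.4427,-.3291,.0]);y=np.array([np.cos(np.radians(-26)),np.sin(np.radians(-26)),0]);x=np.array([-y[1],y[0],0])
P=W[y0:y0+100,x0:x0+130].reshape(-1,3);q=P-t
for lo,hi in((.02,.03),(.03,.045),(.045,.06),(.06,.08),(.08,.1),(.1,.13)):
  s=(P[:,2]>lo)&(P[:,2]<hi)&(np.hypot(q[:,0],q[:,1])<.12)
  if s.any():print(lo,hi,s.sum(),"x",np.percentile(q[s]@x,[2,50,98]).round(3),"y",np.percentile(q[s]@y,[2,50,98]).round(3))
o=im[y0:y0+100,x0:x0+130,::-1];cv2.imwrite("pics/f.png",cv2.resize(o,None,fx=6,fy=6,interpolation=cv2.INTER_CUBIC))
E
```

```text
z mm
[[  0   3  -1   0  -1   0 200 215 221 220 222 229 230 231 232 231 231 213]
 [ -2   0   0   0  -1   0 198 205 215 220 222 220 226 223 225 223  -2 164]
 [  0   0   0  -2   0   0 188 196 209 221 221 220 222 222 196 182 162 163]
 [ -2  -3   1   0   0   0 175 188 200 209 221 222 220 220 178 171 161 942]
 [ -4  -1   0 164   3 162 168 180 191 205 213 222 222 174 172 163 145 135]
 [  0  -3 163 165 164 165 164 171 183 194 202 212 176 172 160 145 145 145]
 [  0 164 162 161 164 164 164 164 176 185 187 176 172 159 141 145 146 133]
 [ -1 161 164 163 162 166 164 162 167 177 175 171 157 142 136 140 132   0]
 [  0 146 165 163 162 162 162 163 162 171 171 161 145 145 143 136   1  18]
 [  0 126 156 164 162 165 162 162 162 164 159 143 146 146   0   0   0   9]
 [  0   1 132 159 166 164 163 165 165 161 117 139 143 134   0   0   0   0]
 [  0  -2  -3 145 162 162 164 167 162  66 139  83 135   3   0   0   0   2]
 [  0   0  -1 120 148 164 163 163 162 138  73  48   0   1   0  -1   1   0]
 [  0   0   0  -1 127 154 162 163 155  18  58  -2   3   0   2   1   0   0]
 [  1   0  -4   0  -1 128 159 156  21  17  18  19   1   2   0   2   0  -3]
 [ -2   0   0   0   0  -1 133 139   9  19  17  16 942   1   2   1   2  -1]
 [ -2  -1  -2  -3   0   3  -1 125   3  13  19  17  17  -1   0   3   1   0]
 [  3  -1   1   3  -1   0   0   2   2   5  17  18   4   1   2   1  -1   0]
 [  2   0   2   1   0   2   2   0   0  -1   8   0   2  -2   0   0   0   2]
 [  0  -1   0   2  -1   1   0   6   3   3   0   0   2   0   0   1   0   0]]
zero depth frac 0.0047692307692307695
0.02 0.03 74 x [-0.031 -0.015  0.006] y [-0.011  0.086  0.116]
0.03 0.045 3 x [-0.011 -0.005 -0.001] y [-0.008 -0.005  0.009]
0.045 0.06 23 x [-0.013 -0.011 -0.004] y [-0.01  -0.004  0.011]
0.06 0.08 22 x [-0.013 -0.012  0.004] y [-0.013 -0.011  0.01 ]
0.08 0.1 7 x [-0.014 -0.006 -0.001] y [-0.015 -0.013 -0.006]
0.1 0.13 103 x [-0.037 -0.018  0.03 ] y [-0.082 -0.079  0.078]
```

View pics/f.png

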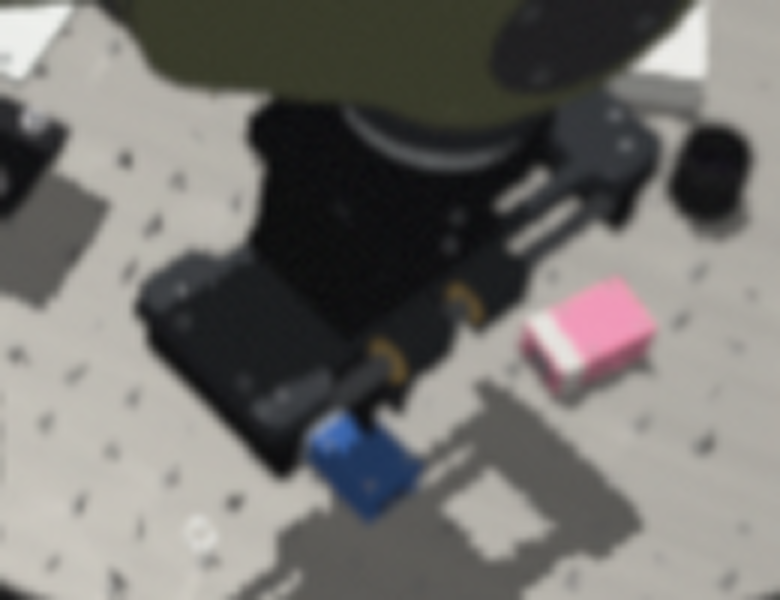

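```bash
python3 - <<'E'
from h import *
c="scene";im,d=snap(c);W=cloud(c,d)
u,v=map(int,w2px(c,(.443,-.3315,.05)));x0,y0=u-60,v-65
np.set_printoptions(linewidth=250)
print((W[y0+55:y0+82,x0+48:x0+72,2]*1000).astype(int))
E
```

```text
[[165 162 164 163 163 165 163 163 166 169 172 170 167 165 160 161 158 145 145 143 144 143 145 144]
 [166 165 164 161 164 163 164 162 163 166 168 165 163 162 156 155 144 143 146 145 143 144 145 140]
 [162 164 163 165 163 164 163 164 164 162 164 165 158 157 152 141 138 146 144 144 143 142 143 146]
 [163 161 163 162 164 164 163 163 163 163 161 158 154 132 137 138 141 141 146 144 144 143 144 143]
 [163 165 161 163 164 162 162 942 161 162 159 154 122 124 135 136 139 142 140 145 147 144 143 140]
 [165 162 161 164 161 162 162 163 159 156 154 118 121 100 138 141 135 139 139 143 145 145 138 137]
 [163 164 164 165 163 164 163 157 154  82  85  89 137 139 136 138 137 139 137 139 142 138 138 132]
 [165 164 163 164 164 162 164 153  72  76  81 134 136 138 140 138 136 135 136 136 136 136 133 128]
 [163 166 165 164 161 164 161  64  68 135 140 136 136 138 137 135  85 131 132 134 132 132 125  -1]
 [162 163 166 163 164 163 165 160 138 141 140 139 137 137 136  79  77  57 127 130 129  61   2  -1]
 [164 162 162 165 163 162 162 164 137 135 137 135 134 135  79  78  49  56  59 127  53   3   0  -1]
 [161 163 1
[... 873 characters left out ...]
0   2]
 [140 138   5   6  10  14  18  20  17  21  19  21  18  19  16  16  20  21  21  16  22  17   0   1]
 [136 136   2   2   3   8  11  17  17  19  17  21  20  16  18  19  20  18  17  16  15  18  19   0]
 [132 128   0   2   1   4  12  12  20  18  20  20  20  17  17  19  18  21  17  16  19  19  18   3]
 [125 124   0   1   4   3   6  11  15  21  19  17  19  19  19  20  19  20  17  17  17  16   1   1]
 [942   0   0   3   2   3   3   9  13  16  16  17  17  20  19  17  18  19  22  20  16   4  -2   2]
 [  2  -1   0   0  -1  -2   0   1   4  13  12  16  18  20  19  20  18  18  20  15   4   4   0   0]
 [ -3   3   3   0   0  -2   1   0   3   6  10  13  16  17  20  19  17  18  13   9   5   1   1   2]]
```

The depth image shows the fingertips still at about z = 0.043, above the module, though the state reports 0.009. I'll open, go down in stages and check the real tip height by camera.

>>> {"name": "apply_moves", "arguments": {
  "increments": [
    [0.65, [0, 0, 0], [0, 0, 0]],
    [0.65, [0, 0, 0], [0, 0, 0]],
    [0.65, [0, 0, 0], [0, 0, 0]],
    [0.65, [0, 0, 0], [0, 0, 0]],
    [0.65, [0, 0, -0.01], [0, 0, 0]],
    [0.65, [0, 0, -0.01], [0, 0, 0]],
    [0.65, [0, 0, 0], [0, 0, 0]]
  ]
}}

```text
t: 6.6
eef_pos: [0.4416, -0.3281, -0.0129]
orientation: [-3.138, -0.001, 1.12]
ft_force: [0.3, -0.1, 0.5]
width: 0.652
gripper_force: 0.0
```

```bash
cat >> h.py <<'E'
def tips(yaw,R=.06):
    """finger points near the reported TCP, from the scene depth, in tool axes (heading x, left y)"""
    s=arm.read_state();t=s["eef_pos"].copy();im,d=snap("scene");W=cloud("scene",d)
    x=np.array([np.cos(yaw),np.sin(yaw),0]);y=np.array([x[1],-x[0],0])
    P=W.reshape(-1,3);hsv=cv2.cvtColor(im,cv2.COLOR_RGB2HSV).reshape(-1,3)
    q=P-t;a,b=q@x,q@y
    k=(hsv[:,2]<70)&(P[:,2]>.004)&(P[:,2]<t[2]+.115)&(abs(a)<.03)&(abs(b)<R)
    return s,a[k],b[k],P[k,2]
E
python3 - <<'E'
from h import *
s,a,b,z=tips(1.12)
print(s["eef_pos"].round(4),s["width"],s["ft_force"].round(1))
for l,m in(("-y",b<0),("+y",b>0)):
    i=np.argsort(z[m])[:8];print(l,m.sum(),np.c_[a[m][i],b[m][i],z[m][i]].round(3).tolist())
E
```

```text
[ 0.4416 -0.3281 -0.0129] 0.6516470334512859 [ 0.3 -0.1  0.5]
-y 28 [[-0.025, -0.002, 0.007], [0.002, -0.01, 0.009], [-0.0, -0.009, 0.011], [0.001, -0.009, 0.014], [-0.004, -0.011, 0.018], [-0.006, -0.001, 0.019], [-0.007, -0.032, 0.024], [-0.011, -0.034, 0.032]]
+y 48 [[-0.026, 0.003, 0.012], [-0.003, 0.035, 0.024], [-0.005, 0.036, 0.026], [-0.011, 0.035, 0.026], [-0.01, 0.033, 0.028], [-0.007, 0.033, 0.028], [-0.009, 0.034, 0.03], [-0.011, 0.035, 0.031]]
```

>>> {"name": "apply_moves", "arguments": {
  "increments": [
    [0.65, [0, 0, -0.01], [0, 0, 0]],
    [0.65, [0, 0, -0.007], [0, 0, 0]],
    [0.65, [0, 0, 0], [0, 0, 0]]
  ]
}}

```text
t: 7.02
eef_pos: [0.4421, -0.3286, -0.0292]
orientation: [-3.14, -0.001, 1.12]
ft_force: [0.7, 0.1, 0.0]
width: 0.653
gripper_force: 0.0
```

>>> {"name": "apply_moves", "arguments": {
  "increments": [
    [0.2, [0, 0, 0], [0, 0, 0]],
    [0.2, [0, 0, 0], [0, 0, 0]],
    [0.2, [0, 0, 0], [0, 0, 0]],
    [0.2, [0, 0, 0], [0, 0, 0]],
    [0.2, [0, 0, 0], [0, 0, 0]]
  ],
  "grip_force": 15
}}

```text
t: 7.65
eef_pos: [0.4428, -0.3292, -0.028]
orientation: [3.141, 0.0, 1.12]
ft_force: [-0.4, -0.6, 0.0]
width: 0.271
gripper_force: 15.0
```

>>> {"name": "apply_moves", "arguments": {
  "increments": [
    [0.2, [0, 0, 0.05], [0, 0, 0]],
    [0.2, [0, 0, 0.05], [0, 0, 0]],
    [0.2, [0, 0, 0.048], [0, 0, 0]],
    [0.2, [0.017, 0.045, 0], [0, 0, 0.09]],
    [0.2, [0.017, 0.046, 0], [0, 0, 0.09]],
    [0.2, [0.017, 0.046, 0], [0, 0, 0.09]],
    [0.2, [0.016, 0.046, 0], [0, 0, 0.094]],
    [0.2, [0, 0, -0.02], [0, 0, 0]]
  ]
}}

```text
t: 8.65
eef_pos: [0.5118, -0.1441, 0.1012]
orientation: [3.138, 0.001, 1.488]
ft_force: [-0.1, -0.5, -0.6]
width: 0.27
gripper_force: 15.0
```

>>> {"name": "apply_moves", "arguments": {
  "increments": [
    [0.2, [0, 0, 0], [0, 0, 0]],
    [0.2, [0, 0, 0], [0, 0, 0]]
  ]
}}

```text
t: 8.9
eef_pos: [0.5092, -0.147, 0.0995]
orientation: [-3.141, -0.0, 1.482]
ft_force: [-0.0, 0.5, -0.5]
width: 0.275
gripper_force: 15.0
```

```bash
cat >> h.py <<'E'
def held(c="scene",lo=.1):
    im,d=snap(c);o=[]
    for m,wh,W,mid in bluemods(c,im,d):
        if mid[2]>lo and abs(mid[0]-.51)<.08 and -.25<mid[1]<.0: o.append((mid.round(4),int(m.sum()),rect(W[m][:,:2]),np.percentile(W[m][:,2],[5,50,95]).round(4)))
    s=arm.read_state();print(c,"t",round(s["t"],2),"eef",s["eef_pos"].round(4),round(s["orientation"][2],3),"w",round(s["width"],3))
    for r in o:print(r)
    return im
E
python3 - <<'E'
from h import *
im=held("scene");im2=held("top")
u,v=map(int,w2px("scene",(.51,-.148,.12)))
cv2.imwrite("pics/g.png",cv2.resize(im[v-50:v+50,u-65:u+65,::-1],None,fx=5,fy=5,interpolation=cv2.INTER_CUBIC))
E
```

```text
scene t 8.95 eef [ 0.5096 -0.1472  0.1   ] 1.482 w 0.273
(array([ 0.5068, -0.1634,  0.1445]), 115, (array([ 508.8, -159.6]), array([25.8, 28.2]), 84.4), array([0.1363, 0.1445, 0.1475]))
top t 9.0 eef [ 0.5098 -0.1473  0.1002] 1.482 w 0.268
```

View pics/g.png

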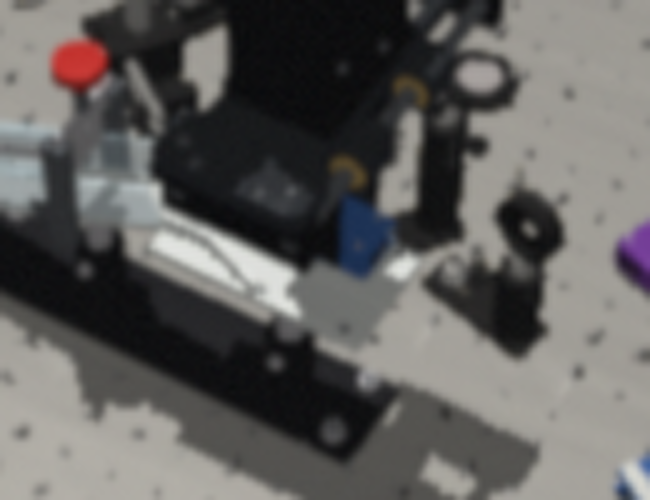

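The held module's top is at z = 0.146, so its underside is 22 mm above the ledge, in line with it laterally. I'll shift it 4 mm forward, lower and release.

>>> {"name": "apply_moves", "arguments": {
  "increments": [
    [0.2, [0, 0.004, -0.01], [0, 0, 0]],
    [0.2, [0, 0, -0.008], [0, 0, 0]],
    [0.2, [0, 0, -0.004], [0, 0, 0]],
    [0.2, [0, 0, 0], [0, 0, 0]]
  ]
}}

```text
t: 9.5
eef_pos: [0.5097, -0.1421, 0.0775]
orientation: [-3.141, -0.0, 1.484]
ft_force: [-0.2, 0.3, -0.2]
width: 0.273
gripper_force: 15.0
```

>>> {"name": "apply_moves", "arguments": {
  "increments": [
    [0.5, [0, 0, 0], [0, 0, 0]],
    [0.5, [0, 0, 0], [0, 0, 0]],
    [0.5, [0, 0, 0], [0, 0, 0]],
    [0.5, [0, 0, 0.03], [0, 0, 0]],
    [0.5, [0, -0.02, 0.03], [0, 0, 0]],
    [0, [-0.004, -0.04, 0], [0, 0, 0]]
  ]
}}

```text
t: 10.25
eef_pos: [0.5081, -0.2029, 0.1416]
orientation: [3.135, 0.002, 1.486]
ft_force: [0.9, 0.5, -0.3]
width: 0.442
gripper_force: 0.0
```

```bash
python3 - <<'E'
from h import *
held("scene");held("top")
E
```

```text
scene t 10.3 eef [ 0.5066 -0.2072  0.1402] 1.483 w 0.405
(array([ 0.5034, -0.1518,  0.1223]), 171, (array([ 206.3, -276.5]), array([686.2,  35.4]), 22.5), array([0.1115, 0.1223, 0.1254]))
top t 10.35 eef [ 0.5061 -0.2049  0.1391] 1.481 w 0.367
```

>>> {"name": "apply_moves", "arguments": {
  "increments": [
    [0, [-0.001, 0, 0], [0, 0, 0]],
    [0, [0, 0, 0], [0, 0, 0]],
    [0, [0, 0, -0.03], [0, 0, 0]],
    [0, [0, 0, -0.027], [0, 0, 0]],
    [0, [0, 0, 0], [0, 0, 0]]
  ]
}}

```text
t: 10.98
eef_pos: [0.5028, -0.2003, 0.078]
orientation: [-3.136, -0.002, 1.485]
ft_force: [0.5, -0.5, 0.2]
width: 0.006
gripper_force: 0.0
```

>>> {"name": "apply_moves", "arguments": {
  "increments": [
    [0, [0.001, 0.01, 0], [0, 0, 0]],
    [0, [0.001, 0.012, 0], [0, 0, 0]],
    [0, [0.001, 0.01, 0], [0, 0, 0]],
    [0, [0.001, 0.01, 0], [0, 0, 0]],
    [0, [0.001, 0.01, 0], [0, 0, 0]],
    [0, [0.001, 0.01, 0], [0, 0, 0]],
    [0, [0.001, 0.01, 0], [0, 0, 0]],
    [0, [0, 0, 0], [0, 0, 0]]
  ]
}}

```text
t: 11.98
eef_pos: [0.5117, -0.1294, 0.0807]
orientation: [-3.141, -0.0, 1.485]
ft_force: [0.2, 0.1, -0.4]
width: 0.002
gripper_force: 0.0
```

```bash
python3 - <<'E'
from h import *
held("scene");print(arm.read_state()["ft_force"])
E
```

```text
scene t 12.03 eef [ 0.5117 -0.1297  0.0807] 1.484 w 0.005
[ 0.74868029 -0.60777582 -0.28669596]
```

>>> {"name": "apply_moves", "arguments": {
  "increments": [
    [0, [0.001, 0.01, 0], [0, 0, 0]],
    [0, [0.001, 0.01, 0], [0, 0, 0]],
    [0, [0.001, 0.008, 0], [0, 0, 0]],
    [0, [0.001, 0.008, 0], [0, 0, 0]],
    [0, [0, 0.008, 0], [0, 0, 0]],
    [0, [0, 0, 0], [0, 0, 0]],
    [0, [0, 0, 0], [0, 0, 0]],
    [0, [0, 0, 0], [0, 0, 0]]
  ]
}}

```text
t: 13.02
eef_pos: [0.5158, -0.0863, 0.0809]
orientation: [3.142, 0.0, 1.484]
ft_force: [0.9, 1.7, -0.1]
width: 0.003
gripper_force: 0.0
```

>>> {"name": "apply_moves", "arguments": {
  "increments": [
    [0.2, [0, -0.02, 0.03], [0, 0, 0]],
    [0.4, [0, -0.06, 0.06], [0, 0, 0]],
    [1, [0, -0.06, 0.03], [0, 0, 0]],
    [1, [0, -0.05, 0], [0, 0, 0]]
  ]
}}

```text
t: 13.52
eef_pos: [0.5174, -0.2592, 0.1871]
orientation: [3.135, 0.003, 1.483]
ft_force: [1.6, -0.4, -0.7]
width: 0.368
gripper_force: 0.0
```

```bash
cat >> h.py <<'E'
def tube():
    L=np.array([.5165,-.068]);t=np.array([np.cos(np.radians(85)),np.sin(np.radians(85))])
    for c in("top","scene"):
        im,d=snap(c);W=cloud(c,d);hsv=cv2.cvtColor(im,cv2.COLOR_RGB2HSV)
        b=(hsv[...,0]>95)&(hsv[...,0]<125)&(hsv[...,1]>90)&(W[...,2]>.03)&(W[...,2]<.2)&(abs(W[...,0]-.52)<.06)&(W[...,1]>-.2)&(W[...,1]<.16)
        s=(W[b][:,:2]-L)@t*1000;n=(W[b][:,:2]-L)@np.array([-t[1],t[0]])*1000
        print(c,"blue along stand x:",dict(zip(*[v.tolist() for v in (np.arange(-120,200,10)[:-1],np.histogram(s,np.arange(-120,200,10))[0])])),"y",n.mean().round(1) if len(n) else None)
    return im
E
python3 - <<'E'
from h import *
im,_=snap("scene");tube();print(arm.read_state()["eef_pos"])
u,v=map(int,w2px("scene",(.52,.0,.1)))
cv2.imwrite("pics/i.png",cv2.resize(im[v-45:v+45,u-60:u+60,::-1],None,fx=6,fy=6,interpolation=cv2.INTER_CUBIC))
E
```

```text
top blue along stand x: {-120: 0, -110: 0, -100: 0, -90: 0, -80: 0, -70: 0, -60: 0, -50: 0, -40: 0, -30: 0, -20: 0, -10: 0, 0: 0, 10: 0, 20: 0, 30: 0, 40: 0, 50: 0, 60: 0, 70: 0, 80: 0, 90: 0, 100: 8, 110: 20, 120: 25, 130: 21, 140: 2, 150: 13, 160: 24, 170: 22, 180: 1} y 0.7
scene blue along stand x: {-120: 0, -110: 0, -100: 0, -90: 0, -80: 0, -70: 0, -60: 0, -50: 0, -40: 0, -30: 0, -20: 0, -10: 0, 0: 0, 10: 0, 20: 0, 30: 0, 40: 0, 50: 0, 60: 0, 70: 0, 80: 0, 90: 1, 100: 12, 110: 20, 120: 16, 130: 10, 140: 1, 150: 15, 160: 15, 170: 9, 180: 0} y 0.5
[ 0.51539366 -0.25831646  0.1830442 ]
```

View pics/i.png

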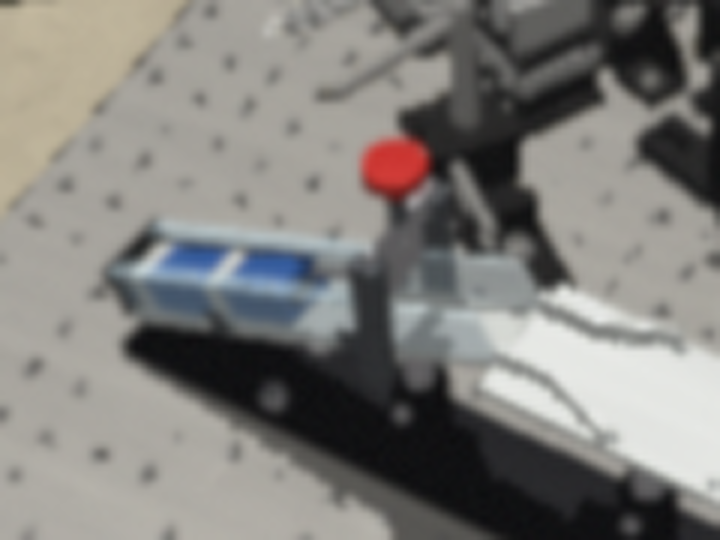

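The first module is home right behind the old one (pixel about 265,265). Next is the second module, gripped over its ends to clear the post.

>>> {"name": "apply_moves", "arguments": {
  "increments": [
    [1, [0.005, -0.013, 0], [0, 0, -0.148]],
    [1, [0.005, -0.013, 0], [0, 0, -0.148]],
    [1, [0.005, -0.014, 0], [0, 0, -0.147]],
    [1, [0.005, -0.014, 0], [0, 0, -0.147]],
    [1, [0, 0, 0], [0, 0, 0]],
    [1, [0, 0, 0], [0, 0, 0]]
  ]
}}

```text
t: 14.42
eef_pos: [0.5356, -0.3091, 0.1826]
orientation: [-3.141, -0.0, 0.897]
ft_force: [-1.3, 0.1, -0.6]
width: 0.998
gripper_force: 0.0
```

```bash
python3 - <<'E'
from h import *
s=arm.read_state();print(s["eef_pos"].round(4),s["orientation"].round(3))
for c in("top","scene"):
    im,d=snap(c)
    for m,wh,W,mid in bluemods(c,im,d):
        if mid[2]<.03 and np.hypot(mid[0]-.536,mid[1]+.312)<.05:
            sel=(np.hypot(W[...,0]-mid[0],W[...,1]-mid[1])<.04)&(W[...,2]>.012)&(W[...,2]<.03)
            print(c,mid.round(3),m.sum(),rect(W[sel][:,:2]))
E
```

```text
[ 0.5356 -0.3091  0.1826] [-3.141 -0.     0.897]
scene [ 0.539 -0.319  0.017] 133 (array([ 536.2, -312.7]), array([28.2, 45.5]), 51.9)
```

>>> {"name": "apply_moves", "arguments": {
  "increments": [
    [1, [0, -0.003, -0.05], [0, 0, 0]],
    [1, [0, 0, -0.05], [0, 0, 0]],
    [1, [0, 0, -0.05], [0, 0, 0]],
    [1, [0, 0, -0.03], [0, 0, 0]],
    [1, [0, 0, -0.02], [0, 0, 0]],
    [1, [0, 0, -0.011], [0, 0, 0]],
    [1, [0, 0, 0], [0, 0, 0]],
    [1, [0, 0, 0], [0, 0, 0]]
  ]
}}

```text
t: 15.52
eef_pos: [0.5369, -0.314, -0.0264]
orientation: [3.139, -0.0, 0.894]
ft_force: [-0.3, 0.2, -0.1]
width: 0.998
gripper_force: 0.0
```

>>> {"name": "apply_moves", "arguments": {
  "increments": [
    [0.35, [0, 0, 0], [0, 0, 0]],
    [0.35, [0, 0, 0], [0, 0, 0]],
    [0.35, [0, 0, 0], [0, 0, 0]],
    [0.35, [0, 0, 0], [0, 0, 0]],
    [0.35, [0, 0, 0], [0, 0, 0]],
    [0.35, [0, 0, 0], [0, 0, 0]]
  ],
  "grip_force": 15
}}

```text
t: 16.27
eef_pos: [0.5357, -0.3132, -0.0281]
orientation: [-3.141, 0.0, 0.894]
ft_force: [-0.3, 0.4, 0.6]
width: 0.462
gripper_force: 15.0
```

>>> {"name": "apply_moves", "arguments": {
  "increments": [
    [0.35, [0, 0, 0.05], [0, 0, 0]],
    [0.35, [0, 0, 0.05], [0, 0, 0]],
    [0.35, [-0.004, 0.02, 0.048], [0, 0, -0.163]],
    [0.35, [-0.004, 0.028, 0], [0, 0, -0.163]],
    [0.35, [-0.004, 0.03, 0], [0, 0, -0.163]],
    [0.35, [-0.004, 0.03, 0], [0, 0, -0.163]],
    [0.35, [-0.005, 0.03, 0], [0, 0, -0.163]],
    [0.35, [-0.005, 0.028, 0], [0, 0, -0.166]]
  ]
}}

```text
t: 17.27
eef_pos: [0.5094, -0.1462, 0.1198]
orientation: [-3.141, 0.0, -0.093]
ft_force: [-0.4, -0.1, -0.2]
width: 0.46
gripper_force: 15.0
```

>>> {"name": "apply_moves", "arguments": {
  "increments": [
    [0.35, [0, 0, -0.02], [0, 0, 0]],
    [0.35, [0, 0, 0], [0, 0, 0]],
    [0.35, [0, 0, 0], [0, 0, 0]]
  ]
}}

```text
t: 17.65
eef_pos: [0.5096, -0.1479, 0.0995]
orientation: [-3.141, 0.001, -0.087]
ft_force: [-0.3, -0.1, 0.1]
width: 0.459
gripper_force: 15.0
```

```bash
python3 - <<'E'
from h import *
im=held("scene");held("top")
u,v=map(int,w2px("scene",(.51,-.148,.12)))
cv2.imwrite("pics/j.png",cv2.resize(im[v-45:v+45,u-60:u+60,::-1],None,fx=5,fy=5,interpolation=cv2.INTER_CUBIC))
E
```

```text
scene t 17.7 eef [ 0.5099 -0.1481  0.0999] -0.088 w 0.458
(array([ 0.5024, -0.1548,  0.1448]), 158, (array([ 212.2, -290.9]), array([685.6,  27.7]), 25.2), array([0.1339, 0.1448, 0.1511]))
top t 17.75 eef [ 0.5101 -0.1481  0.1002] -0.088 w 0.461
```

View pics/j.png

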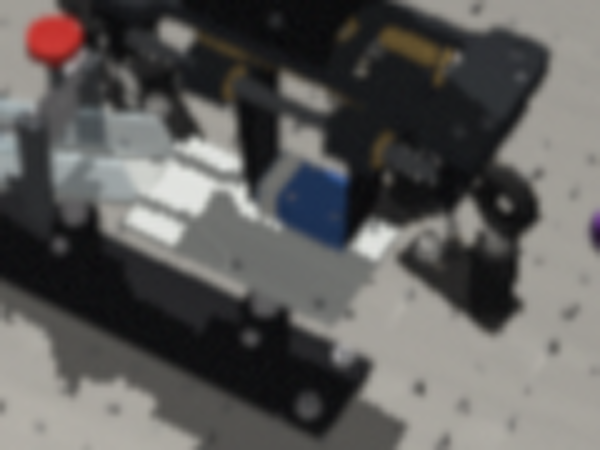

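The second module is level, with the band towards the gate. I'll lower and release.

>>> {"name": "apply_moves", "arguments": {
  "increments": [
    [0.35, [0, 0, -0.01], [0, 0, 0]],
    [0.35, [0, 0, -0.008], [0, 0, 0]],
    [0.35, [0, 0, -0.004], [0, 0, 0]],
    [0.35, [0, 0, 0], [0, 0, 0]],
    [0.6, [0, 0, 0], [0, 0, 0]],
    [0.6, [0, 0, 0], [0, 0, 0]],
    [0.6, [0, 0, 0.03], [0, 0, 0]],
    [0.6, [0, 0, 0.03], [0, 0, 0]]
  ]
}}

```text
t: 18.75
eef_pos: [0.5095, -0.1471, 0.1385]
orientation: [-3.141, 0.001, -0.087]
ft_force: [0.7, -0.2, 0.7]
width: 0.603
gripper_force: 0.0
```

>>> {"name": "apply_moves", "arguments": {
  "increments": [
    [0, [-0.003, -0.03, 0], [0, 0, 0]],
    [0, [-0.003, -0.03, 0], [0, 0, 0]],
    [0, [0, 0, 0], [0, 0, 0]],
    [0, [0, 0, 0], [0, 0, 0]],
    [0, [0, 0, 0], [0, 0, 0]],
    [0, [0, 0, -0.03], [0, 0, 0]],
    [0, [0, 0, -0.027], [0, 0, 0]],
    [0, [0, 0, 0], [0, 0, 0]]
  ]
}}

```text
t: 19.75
eef_pos: [0.5019, -0.2055, 0.0784]
orientation: [-3.139, 0.005, -0.086]
ft_force: [-0.5, 0.3, -0.7]
width: 0.003
gripper_force: 0.0
```

```bash
python3 - <<'E'
from h import *
held("scene");held("top")
E
```

```text
scene t 19.8 eef [ 0.5032 -0.2063  0.0803] -0.086 w 0.009
(array([ 0.5045, -0.1556,  0.1221]), 171, (array([ 212.9, -293.9]), array([684.2,  35.6]), 25.4), array([0.1115, 0.1221, 0.1257]))
top t 19.85 eef [ 0.5042 -0.2069  0.0816] -0.087 w 0.004
```

>>> {"name": "apply_moves", "arguments": {
  "increments": [
    [0, [0.001, 0.012, 0], [0, 0, 0]],
    [0, [0.001, 0.012, 0], [0, 0, 0]],
    [0, [0.001, 0.01, 0], [0, 0, 0]],
    [0, [0.001, 0.01, 0], [0, 0, 0]],
    [0, [0.001, 0.01, 0], [0, 0, 0]],
    [0, [0.001, 0.01, 0], [0, 0, 0]],
    [0, [0.001, 0.01, 0], [0, 0, 0]],
    [0, [0, 0, 0], [0, 0, 0]]
  ]
}}

```text
t: 20.85
eef_pos: [0.5108, -0.1324, 0.0809]
orientation: [-3.141, 0.0, -0.086]
ft_force: [-0.0, 0.2, -0.5]
width: 0.005
gripper_force: 0.0
```

>>> {"name": "apply_moves", "arguments": {
  "increments": [
    [0, [0.001, 0.01, 0], [0, 0, 0]],
    [0, [0.001, 0.01, 0], [0, 0, 0]],
    [0, [0.001, 0.01, 0], [0, 0, 0]],
    [0, [0.001, 0.01, 0], [0, 0, 0]],
    [0, [0, 0.008, 0], [0, 0, 0]],
    [0, [0, 0, 0], [0, 0, 0]],
    [0, [0, 0, 0], [0, 0, 0]],
    [0, [0, 0, 0], [0, 0, 0]]
  ]
}}

```text
t: 21.85
eef_pos: [0.5148, -0.0855, 0.081]
orientation: [3.142, -0.0, -0.088]
ft_force: [-0.3, 0.2, -0.1]
width: 0.007
gripper_force: 0.0
```

>>> {"name": "apply_moves", "arguments": {
  "increments": [
    [0, [0, -0.02, 0.03], [0, 0, 0]],
    [0, [0, -0.04, 0.06], [0, 0, 0]],
    [0, [0, -0.03, 0.06], [0, 0, 0]],
    [0, [0, 0, 0], [0, 0, 0]]
  ]
}}

```text
t: 22.35
eef_pos: [0.5177, -0.171, 0.2255]
orientation: [3.138, -0.011, -0.09]
ft_force: [1.3, 0.5, -0.3]
width: 0.002
gripper_force: 0.0
```

```bash
python3 - <<'E'
from h import *
tube();s=arm.read_state();print(s["eef_pos"],s["t"])
for c in("top","scene"):
    im,d=snap(c);W=cloud(c,d);hsv=cv2.cvtColor(im,cv2.COLOR_RGB2HSV)
    k=((hsv[...,0]<8)|(hsv[...,0]>172))&(hsv[...,1]>140)&(W[...,2]>.1)&(abs(W[...,1]+.015)<.05)&(abs(W[...,0]-.52)<.05)
    P=W[k];P=P[P[:,2]>P[:,2].max()-.012];print(c,k.sum(),rect(P[:,:2]),np.median(P,0).round(4))
E
```

```text
top blue along stand x: {-120: 0, -110: 0, -100: 0, -90: 0, -80: 0, -70: 0, -60: 0, -50: 0, -40: 0, -30: 0, -20: 0, -10: 0, 0: 0, 10: 0, 20: 0, 30: 0, 40: 0, 50: 0, 60: 4, 70: 12, 80: 22, 90: 20, 100: 2, 110: 15, 120: 24, 130: 20, 140: 3, 150: 13, 160: 27, 170: 19, 180: 2} y 1.1
scene blue along stand x: {-120: 0, -110: 0, -100: 0, -90: 0, -80: 0, -70: 0, -60: 0, -50: 0, -40: 0, -30: 0, -20: 0, -10: 0, 0: 0, 10: 0, 20: 0, 30: 0, 40: 0, 50: 3, 60: 1, 70: 1, 80: 11, 90: 13, 100: 3, 110: 15, 120: 13, 130: 11, 140: 1, 150: 14, 160: 14, 170: 10, 180: 0} y 0.4
[ 0.51483793 -0.1683246   0.21925995] 22.45
top 73 (array([519.3, -14.1]), array([21.3, 21.5]), 71.8) [ 0.5189 -0.0142  0.1724]
scene 77 (array([520.6, -16.8]), array([24.2, 20.4]), 30.4) [ 0.5188 -0.0182  0.1708]
```

Both modules are home at about x = 122 and 82, and the knob is at (0.520, −0.0155, 0.171). Moving above it with closed fingers.

>>> {"name": "apply_moves", "arguments": {
  "increments": [
    [0, [0.002, 0.05, 0], [0, 0, 0]],
    [0, [0.002, 0.05, 0], [0, 0, 0]],
    [0, [0.002, 0.053, 0], [0, 0, 0]],
    [0, [0, 0, -0.03], [0, 0, 0]],
    [0, [0, 0, -0.03], [0, 0, 0]],
    [0, [0, 0, 0], [0, 0, 0]],
    [0, [0, 0, 0], [0, 0, 0]]
  ]
}}

```text
t: 23.42
eef_pos: [0.5207, -0.0146, 0.1589]
orientation: [-3.142, 0.001, -0.087]
ft_force: [0.0, -0.1, 0.7]
width: 0.004
gripper_force: 0.0
```

>>> {"name": "apply_moves", "arguments": {
  "increments": [
    [0, [0, -0.001, -0.012], [0, 0, 0]],
    [0, [0, 0, -0.008], [0, 0, 0]],
    [0, [0, 0, -0.006], [0, 0, 0]],
    [0, [0, 0, -0.005], [0, 0, 0]],
    [0, [0, 0, -0.005], [0, 0, 0]],
    [0, [0, 0, -0.005], [0, 0, 0]],
    [0, [0, 0, 0], [0, 0, 0]]
  ]
}}

```text
t: 24.3
eef_pos: [0.5207, -0.0157, 0.1172]
orientation: [-3.141, 0.0, -0.087]
ft_force: [0.4, -0.8, -0.5]
width: 0.009
gripper_force: 0.0
```

>>> {"name": "apply_moves", "arguments": {
  "increments": [
    [0, [0, 0, -0.003], [0, 0, 0]],
    [0, [0, 0, -0.002], [0, 0, 0]],
    [0, [0, 0, -0.001], [0, 0, 0]]
  ]
}}

```text
t: 24.68
eef_pos: [0.5211, -0.0157, 0.1155]
orientation: [-3.141, -0.0, -0.087]
ft_force: [-9.7, 1.5, 18.8]
width: 0.002
gripper_force: 9.9
```

```bash
cat >> h.py <<'E'
def knob():
  for c in("top","scene"):
    im,d=snap(c);W=cloud(c,d);hsv=cv2.cvtColor(im,cv2.COLOR_RGB2HSV)
    k=((hsv[...,0]<8)|(hsv[...,0]>172))&(hsv[...,1]>140)&(W[...,2]>.1)&(abs(W[...,1]+.015)<.05)&(abs(W[...,0]-.52)<.05)
    if k.any():print(c,k.sum(),np.percentile(W[k],[5,50,90],axis=0).round(4).tolist())
  s=arm.read_state();print(s["ft_force"].round(1),s["eef_pos"].round(4))
E
python3 -c "
from h import *
knob()"
```

```text
scene 42 [[0.5083, -0.0274, 0.1457], [0.5141, -0.0224, 0.1503], [0.5238, -0.0158, 0.1545]]
[-9.6  0.6 16.7] [ 0.5211 -0.0157  0.1155]
```

Force has risen to 19 N, so the gate is at or near its stop. I'll back off and measure.

>>> {"name": "apply_moves", "arguments": {
  "increments": [
    [0, [0, 0, 0.03], [0, 0, 0]],
    [0, [0, -0.03, 0.05], [0, 0, 0]],
    [0, [0, -0.06, 0.02], [0, 0, 0]],
    [0, [0, -0.06, 0], [0, 0, 0]],
    [0, [0, 0, 0], [0, 0, 0]]
  ]
}}

```text
t: 25.4
eef_pos: [0.5206, -0.1683, 0.2116]
orientation: [3.141, -0.0, -0.092]
ft_force: [0.5, 0.7, -0.8]
width: 0.002
gripper_force: 0.0
```

```bash
python3 -c "
from h import *
knob();tube()
for c in ('top','scene'):
    print([ (r['conf'],np.round(r['location'],1).tolist()) for r in arm.landmark_of(c,'gate_top')[:2]])
"
```

```text
top 72 [[0.5107, -0.022, 0.1477], [0.5201, -0.0144, 0.1509], [0.5298, -0.007, 0.1531]]
scene 76 [[0.5086, -0.027, 0.1462], [0.5189, -0.0176, 0.1493], [0.5289, -0.0084, 0.1513]]
[ 0.4 -0.8 -0.3] [ 0.5205 -0.1652  0.211 ]
top blue along stand x: {-120: 0, -110: 0, -100: 0, -90: 0, -80: 0, -70: 0, -60: 0, -50: 0, -40: 0, -30: 0, -20: 0, -10: 0, 0: 0, 10: 0, 20: 0, 30: 0, 40: 0, 50: 0, 60: 3, 70: 12, 80: 24, 90: 18, 100: 1, 110: 13, 120: 25, 130: 20, 140: 4, 150: 14, 160: 26, 170: 19, 180: 2} y 1.0
scene blue along stand x: {-120: 0, -110: 0, -100: 0, -90: 0, -80: 0, -70: 0, -60: 0, -50: 0, -40: 0, -30: 0, -20: 0, -10: 0, 0: 0, 10: 0, 20: 0, 30: 0, 40: 0, 50: 3, 60: 0, 70: 3, 80: 12, 90: 12, 100: 1, 110: 17, 120: 15, 130: 10, 140: 3, 150: 11, 160: 17, 170: 7, 180: 0} y 0.7
[(0.71, [244.6, 200.9]), (0.48, [269.5, 194.7])]
[(0.43, [283.4, 180.3])]
```

>>> {"name": "apply_moves", "arguments": {
  "increments": [
    [0, [-0.001, 0.05, 0], [0, 0, 0]],
    [0, [0, 0.05, 0], [0, 0, 0]],
    [0, [0, 0.05, 0], [0, 0, 0]],
    [0, [0, 0, -0.05], [0, 0, 0]],
    [0, [0, 0, -0.03], [0, 0, 0]],
    [0, [0, 0, 0], [0, 0, 0]],
    [0, [0, 0, 0], [0, 0, 0]]
  ]
}}

```text
t: 26.58
eef_pos: [0.5206, -0.0148, 0.1332]
orientation: [3.142, -0.002, -0.086]
ft_force: [-0.9, -0.5, 0.5]
width: 0.006
gripper_force: 0.0
```

>>> {"name": "apply_moves", "arguments": {
  "increments": [
    [0, [-0.001, 0, -0.012], [0, 0, 0]],
    [0, [0, 0, -0.005], [0, 0, 0]],
    [0, [0, 0, -0.002], [0, 0, 0]],
    [0, [0, 0, 0], [0, 0, 0]]
  ]
}}

```text
t: 27.08
eef_pos: [0.5191, -0.0153, 0.1155]
orientation: [-3.142, -0.0, -0.087]
ft_force: [-5.8, 0.0, 10.5]
width: 0.005
gripper_force: 6.0
```

>>> {"name": "apply_moves", "arguments": {
  "increments": [
    [0, [0, 0, -0.002], [0, 0, 0]],
    [0, [0, 0, 0], [0, 0, 0]]
  ]
}}

```text
t: 27.32
eef_pos: [0.5192, -0.0153, 0.1155]
orientation: [3.142, -0.0, -0.087]
ft_force: [-10.5, 1.2, 19.8]
width: 0.005
gripper_force: 10.1
```

>>> {"name": "apply_moves", "arguments": {
  "increments": [
    [0, [0, 0, -0.002], [0, 0, 0]],
    [0, [0, 0, 0], [0, 0, 0]]
  ]
}}

```text
t: 27.58
eef_pos: [0.5194, -0.0153, 0.1154]
orientation: [3.141, -0.001, -0.087]
ft_force: [-14.5, 1.7, 29.2]
width: -0.001
gripper_force: 14.2
```

>>> {"name": "apply_moves", "arguments": {
  "increments": [
    [0, [0, 0, 0.03], [0, 0, 0]],
    [0, [0, -0.03, 0.05], [0, 0, 0]],
    [0, [0, -0.06, 0.02], [0, 0, 0]],
    [0, [0, -0.06, 0], [0, 0, 0]],
    [0, [0, 0, 0], [0, 0, 0]]
  ]
}}

```text
t: 28.2
eef_pos: [0.5186, -0.168, 0.2088]
orientation: [3.141, -0.001, -0.093]
ft_force: [0.2, -0.2, -0.5]
width: 0.009
gripper_force: 0.0
```

```bash
python3 - <<'E'
from h import *
for c in("top","scene"):
  im1,d1=snap(c);im0=cv2.imread(f"pics/{c}0.png")[:,:,::-1].copy();d0=np.load(f"{c}0.npy")
  for im,d in((im0,d0),(im1,d1)):
    W=cloud(c,d);P=W.reshape(-1,3);hsv=cv2.cvtColor(im,cv2.COLOR_RGB2HSV)
    k=((hsv[...,0]<8)|(hsv[...,0]>172))&(hsv[...,1]>140)&(W[...,2]>.1)&(np.hypot(W[...,0]-.5195,W[...,1]+.016)<.009)
    print(c,k.sum(),W[k][:,2].mean().round(4),np.median(W[k][:,2]).round(4))
  W=cloud(c,d1);s=(W[...,2]>.115)&(abs(W[...,1]+.015)<.03)&(abs(W[...,0]-.52)<.05)&~(np.hypot(W[...,0]-.5195,W[...,1]+.016)<.015)
  P=W[s];print("other",P.round(3)[np.argsort(-P[:,2])][:25].tolist())
im,_=snap("scene");u,v=map(int,w2px("scene",(.52,.0,.1)))
cv2.imwrite("pics/k.png",cv2.resize(im[v-45:v+30,u-50:u+50,::-1],None,fx=8,fy=8,interpolation=cv2.INTER_CUBIC))
E
```

```text
top 46 0.1722 0.1722
top 41 0.1507 0.1504
other [[0.542, -0.021, 0.139], [0.497, -0.015, 0.139], [0.495, -0.013, 0.138], [0.498, -0.008, 0.138], [0.54, -0.018, 0.137], [0.543, -0.013, 0.137], [0.5, -0.015, 0.137], [0.5, -0.01, 0.137], [0.498, -0.01, 0.137], [0.5, -0.008, 0.137], [0.548, -0.013, 0.137], [0.495, -0.015, 0.137], [0.54, -0.011, 0.137], [0.54, -0.02, 0.137], [0.548, -0.011, 0.137], [0.546, -0.013, 0.136], [0.503, -0.018, 0.136], [0.546, -0.011, 0.136], [0.503, -0.015, 0.136], [0.543, -0.01, 0.136], [0.543, -0.018, 0.136], [0.545, -0.018, 0.136], [0.545, -0.02, 0.136], [0.548, -0.015, 0.136], [0.541, -0.013, 0.135]]
scene 37 0.1713 0.1712
scene 34 0.1499 0.1498
other [[0.537, -0.025, 0.14], [0.494, -0.018, 0.138], [0.498, -0.018, 0.138], [0.501, -0.011, 0.137], [0.541, -0.02, 0.137], [0.496, -0.019, 0.137], [0.538, -0.022, 0.137], [0.547, -0.017, 0.137], [0.543, -0.024, 0.137], [0.5, -0.02, 0.136], [0.494, -0.02, 0.136], [0.5, -0.012, 0.136], [0.547, -0.022, 0.136], [0.545, -0.018, 0.136], [0.503, -0.018, 0.135], [0.538, -0.024, 0.135], [0.546, -0.012, 0.135], [0.504, -0.012, 0.135], [0.497, -0.011, 0.135], [0.498, -0.007, 0.135], [0.502, -0.008, 0.135], [0.544, -0.021, 0.135], [0.545, -0.015, 0.134], [0.498, -0.013, 0.134], [0.496, -0.008, 0.134]]
```

View pics/k.png

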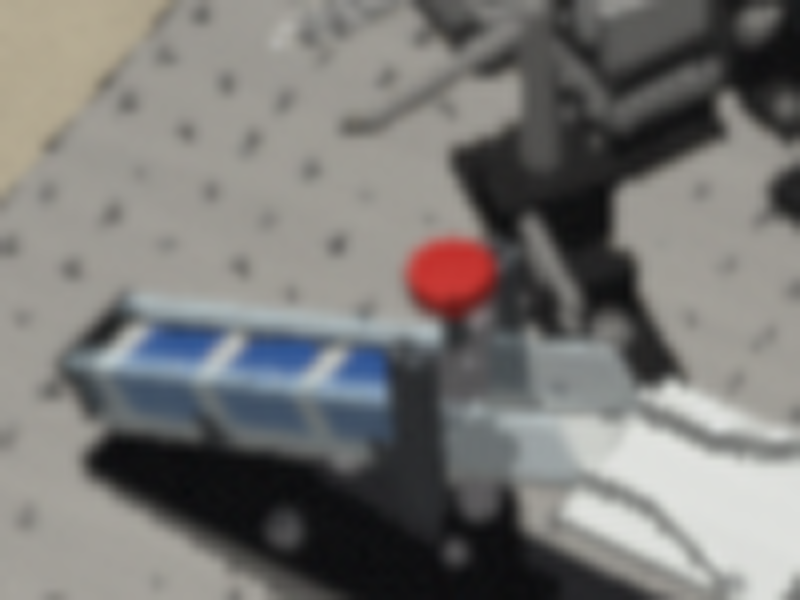

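The picture shows three modules end to end in the tube with bands leading, and the gate lowered behind them. The knob dropped about 21.5 mm from a start near 0 and met the same rigid stop on both presses, the second at 29 N. Handing in.

```bash
python3 -c "
from cell import arm
print(arm.finish_job())"
```

```text
the job is handed in; nothing more can be done
None
```

I loaded both blue modules into the tube front end first, behind the old one, pushed the gate down against a hard stop, and handed the job in. The camera put the knob's drop at about 21.5 mm, right at the 21.5 mm limit, so I take it as fully down only because it hit the same stop on both presses; no verdict came back.

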